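# Set the wedge guide one hole wider

### The job

The next order is a bigger portion, so the swing guide on the white portioning board must be set one hole wider. With a fingertip hooked under the pull ring, lift the spring pin out of its hole, swing the guide one hole away from the wedge of cheese that lies on the board, and let the pin drop fully home in that next hole. Do not pinch or force the ring, and leave both pieces of cheese and everything else on the counter where they are.

Things in the scene. Friction and masses are not known exactly. Their poses are not given: they have to be found in the camera images.
- guide_base: fixed white plastic board, 280 mm deep, 350 mm wide, top 20 mm above the counter. Origin on the counter under the swing guide's pivot (upright axis), which is at the robot's side of the board; the board reaches from 45 mm before the pivot (-x) to 235 mm beyond it (+x, away from the robot) and 175 mm to either side (y)
- index_plate: curved steel quadrant fixed on the board's far part, top 28 mm above the counter, with five 11 mm holes on a circle of 200 mm radius about the pivot, 15 degrees (52 mm) apart, the middle one straight beyond the pivot (+x). Origin and axes as guide_base, 20 mm higher
- guide_arm (a joint): steel swing guide: bar 30 mm wide, top 36 mm up, reaching 224 mm from the pivot, with an upright knife fence (66 mm up) ending 160 mm from it. Value = angle about z up, rad: 0 = pin over the middle hole (the start), positive = far end swung to the board's +y (left, seen from the robot); holes at -0.524, -0.262, 0, 0.262, 0.524. Pin out, it swings with light friction (about 0.6 N at the ring)
- index_pin (a joint): round-nosed upright spring pin, 8 mm thick, on the guide 200 mm from the pivot, in a housing 21 mm thick and 59 mm up. Value = lift in m: 0 = fully home in a hole, clear of the quadrant from 0.007, stop at 0.020; about 0.007 when it rests on the quadrant between holes. The spring and its weight press it down with 5.5 N when home, 10 N at the stop
- ring (a point): middle of the underside of the top bar of the pin's pull ring (ring and pin are one). The ring is an upright D-shaped loop of 6 mm wire across the guide, 42 mm wide and 34 mm high inside; a finger passes through it along the guide's length, from either side. With the pin home this point is 106 mm above the counter, the bar's top 112 mm
- cheese_wedge: loose plain whitish wedge of cheese, no label, 121 x 83 x 60 mm, lying on the board to the left or the right of the guide, its point towards the robot, its side about 55 mm from the guide's bar. Origin at the centre of its underside
- cheese_block: loose whitish rectangular block of cheese, 87 x 74 x 43 mm, lying on the board on the other side of the guide. Origin at the centre of its underside
- label_wedge: loose yellow cheese wedge with a price label, 133 x 83 x 61 mm, on the right. Origin under its centre
- tub: loose round salad tub, 95 mm wide, 51 mm high, on the right. Origin under its centre
Mind the look-alikes: they are no part of the job. Leave any pink look-alike of the cheese_wedge alone.

How it is judged:
On the way:
1. the pin is lifted clear of the middle hole by a finger at its ring (value of joint index_pin above 0.0075 m and value of joint guide_arm between -0.06 and 0.06 rad and contact force between the fingers and index_pin above 1 N), for 0.1 s.
At the end, for the whole second after the job is handed in: the guide stands in the next hole on the side away from the cheese wedge (15 degrees from where it was, within 1.4 degrees), its pin is down within 2 mm of fully home, and both pieces of cheese are within 10 mm of where they lay (((y of cheese_wedge in the frame of guide_base above 0 m and value of joint guide_arm between -0.287 and -0.237 rad) or (y of cheese_wedge in the frame of guide_base below 0 m and value of joint guide_arm between 0.237 and 0.287 rad)) and value of joint index_pin below 0.002 m and distance of each of cheese_wedge, cheese_block from where it was at the start of the episode below 0.01 m); the robot touches nothing.
It fails at once if a piece of cheese on the board is shoved or lifted (distance of any of cheese_wedge, cheese_block from where it was at the start of the episode above 0.015 m).
It fails at once if the ring is pinched or forced (more than 32 N of contact force on it) (contact force between the fingers and index_pin above 32 N).
It fails at once if the labelled wedge or the tub at the right is moved (distance of any of label_wedge, tub from where it was at the start of the episode above 0.02 m).
It also fails if it takes over 38 s, if anything falls off the work surface, if the arm or the gripper's body presses on something with over 40 N, if the wrist force passes 120 N, or if a joint passes its speed limit or range.

### The arm

A 6-joint arm with a two-finger parallel gripper is mounted at the origin on a cart in front of the work surface, level with it; the furniture and walls round the work are solid. World frame = base frame: x ahead of the robot, y to its left, z up, the work surface at z = 0. Lengths are in m, angles in rad, forces in N, time in s.
With the tool pointing down it reaches from about 0.35 to 0.925 m from the base axis. Payload 6.4 kg.
Tool frame: the origin (TCP) lies midway between the tips of the shut fingers; the grasp point (between the pads) lies 19 mm behind it; z points along the fingers, y is the line along which they close (so a half turn about z gives the same grasp; the last joint's range is limited). The gripper opens to 85 mm and grips with 20 to 120 N. Pads are 22 mm wide; open, the fingers measure 114 mm over their backs; the gripper's body (76 mm by 85 mm) begins 54 mm behind the grasp point. The pads swing forward as they close: fully open they stand 13 mm farther back than shut.
Start: joints at [-1.304, 0.245, 1.558, -0, 1.339, -0.174], TCP at [0.277, -0.588, 0.231] pointing down, gripper open.
Joint ranges: [-3.13, 3.13], [-1.02, 2.26], [0.13, 2.54], [-0.95, 4.09], [0.21, 2.88], [-2.74, 2.74]. Speed limits (rad/s): [2.57, 2.57, 3.14, 3.14, 3.14, 3.14].

### API

Orientations are given as a 3x3 rotation matrix whose columns are the frame's x, y, z axes.
In Python, from cell import * gives the robot as it stands.
- The arm moves only by the tool drive_tool, never from a script. Its argument "moves" is a list that holds one entry, the list of rows, each a list of 7 numbers: the closure in counts, from 0 (fully open) to 255 (shut), then the shift along the tool's x, y, z in m, then the turn, a rotation vector about the tool's x, y, z in degrees. In form: [[[gripper, dx, dy, dz, wx, wy, wz], ...]]. A call has exactly 10 rows; each row shifts and turns the commanded pose from where the row before left it, along the tool's axes as they then stand; what a row does not reach is not made up. A row lasts 1/10 s, in which the tool goes at most 50 mm and 8.59 degrees, less where a joint would pass 70% of its speed; a pose out of reach is approached as far as the arm can. A call is refused whole if a number of a shift passes 0.05 or a number of a turn 8.59, either way. A call with a gripper value outside its range is refused whole. The fingers move at their own pace and stop on an object; "force" is the grip in N (left out, the last holds). Time passes only in rows, so rows that do not move let the fingers close, or fill a call up. It gives the time, the measured TCP pose, the force, the opening and the grip force at its end, in the units of the state.
- observe(): the state, without advancing time (a new reading comes with each control period).
- read_camera(name): name is "scene" or "top" or "wrist"; returns a dict with "pixels" (480x640x3 uint8, red, green, blue), "depth" (480x640 float32, m along the optical axis (not along the pixel's ray), 0 where there is no reading), "intrinsics" (3x3 intrinsics, pixels), "k1" (the pictures are not rectified: a ray, as slopes to the right and down, at radius r is drawn at 1 + k1 r^2 times it, then the intrinsics apply), "xyz" and "orientation" of the camera in the world; the wrist camera has in their place "tool_from_camera" (4x4, takes a point from camera to tool coordinates, whose origin is the TCP and whose axes are the flange's). Camera axes: x right, y down, z forward; pixel columns grow to the right and rows downward; lengths in m; the calibration is good to about 2 mm. A picture is of the moment at which its call begins: read the wrist's pose just before it.
- hand_in(): hands the job in; it is judged then, once.
The state is a dict: "t": time; "joint_pos": joint angles; "joint_vel": joint speeds; "tau": joint torques, N m; "tcp_pos": TCP position; "eef_rot": TCP orientation; "ft_force": force on the tool from outside, world axes, zero at the start; "wrist_torque": the same for the moment, N m; "gripper_width": opening from 0.0 (shut) to 1.0 (fully open); "grip_force": force on a finger pad.
Only numpy, scipy, OpenCV 4.12 (cv2) and the standard library are available. Lean on these libraries where they do the work, as an engineer would, in place of code of your own. Each camera call takes 0.05 s, during which the arm holds its last target. There are 200 camera calls.

## Working session

There is one attempt and no reset: what is moved stays moved. The work goes in short steps, Python scripts to look and compute and a tool call to move; the robot and the scene stay as the last step left them, time stands still between calls to the robot, and variables do not carry over. Pictures are saved under pics/ and viewed, at most 10 in all, crops included, and the job is handed in when it is done.

Besides the shell and the picture viewer there is one more tool, called by a JSON object that holds its "name" and its "arguments". drive_tool: Moves the arm, as the interface text tells. Its arguments: {"type":"object","properties":{"moves":{"type":"array"},"force":{"type":"number"}},"required":["moves"]}

```bash
mkdir -p pics; ls; python3 - <<'E'
from cell import *
import cv2, numpy as np, pickle
s=observe(); print({k:np.round(v,3).tolist() for k,v in s.items()})
for n in ("scene","top"):
    c=read_camera(n); cv2.imwrite(f"pics/{n}0.png",c["pixels"][:,:,::-1]); pickle.dump(c,open(n+".pkl","wb"))
    print(n,c["intrinsics"],c["k1"],c["xyz"],c["orientation"])
E
```

```text
pics
{'t': 0.0, 'joint_pos': [-1.304, 0.246, 1.559, 0.0, 1.339, -0.174], 'joint_vel': [0.001, 0.0, -0.0, 0.001, -0.001, -0.0], 'tau': [0.0, -42.95, -32.613, -0.0, 0.005, 0.0], 'tcp_pos': [0.277, -0.587, 0.23], 'eef_rot': [[0.904, 0.427, -0.0], [0.427, -0.904, 0.002], [0.0, -0.002, -1.0]], 'ft_force': [-0.106, -0.399, 0.398], 'wrist_torque': [-0.004, 0.029, 0.03], 'grip_force': 0.0, 'gripper_width': 1.001}
scene [[619.50119746   0.         321.65086692]
 [  0.         619.50119746 240.87350498]
 [  0.           0.           1.        ]] -0.022610515297824964 [-0.08946132  0.62728132  1.07849236] [[-0.75038326 -0.46325578  0.47150721]
 [-0.66077462  0.54446435 -0.51665799]
 [-0.01737407 -0.6992515  -0.71466459]]
top [[457.81770269   0.         324.02820135]
 [  0.         457.81770269 238.88095271]
 [  0.           0.           1.        ]] 5.840377464686819e-05 [ 0.43766073 -0.06671426  1.01194942] [[ 0.01160295 -0.99291755  0.11823751]
 [-0.99993147 -0.01133769  0.00291586]
 [-0.00155467 -0.11826324 -0.99298106]]
```

View pics/scene0.png

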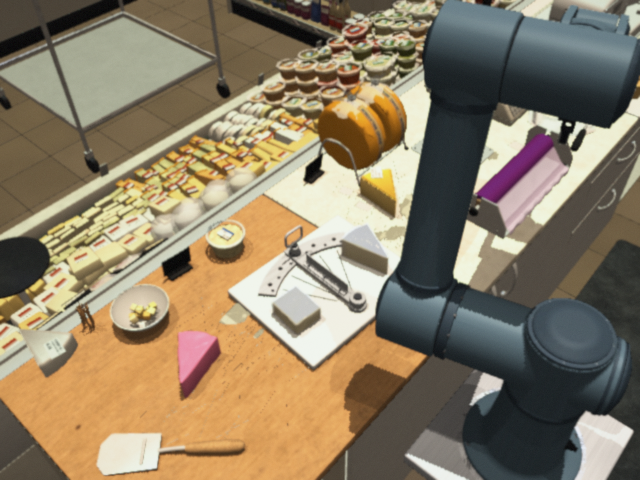

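View pics/top0.png

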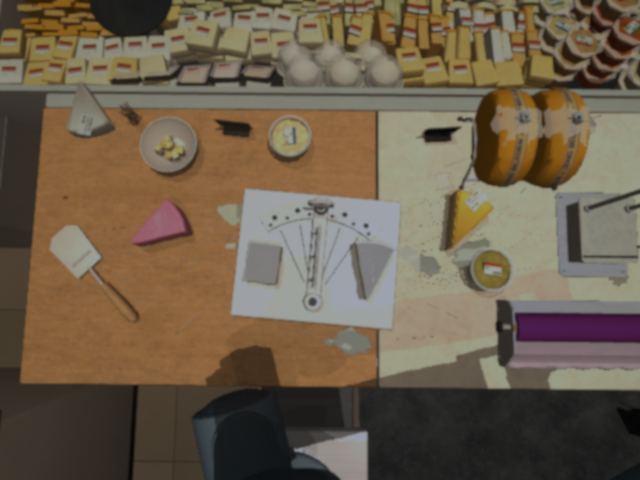

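The unlabelled whitish wedge on the board is at top (372,268), right of the guide, with the whitish block at (263,262) on its left. The look-alikes are pink (162,222), yellow labelled (467,218) and whitish labelled, off the board (90,110). The one at (372,268) fits, so the guide should swing left, to +0.262. I'll confirm this in a crop and measure the board.

```bash
cat > h.py <<'E'
import numpy as np, cv2
def cloud(c, R=None, p=None):
    """world xyz image from a camera dict"""
    K=c["intrinsics"]; v,u=np.mgrid[:480,:640].astype(float)
    q=np.stack([(u-K[0,2])/K[0,0],(v-K[1,2])/K[1,1]],-1)
    s=q.copy()
    for _ in range(5): s=q/(1+c["k1"]*(s**2).sum(-1,keepdims=True))
    P=np.concatenate([s,np.ones(s.shape[:2]+(1,))],-1)*c["depth"][...,None]
    R=c["orientation"] if R is None else R; p=c["xyz"] if p is None else p
    return P@np.asarray(R).T+p
E
python3 - <<'E'
from h import *; import pickle
for n,(u0,v0,w,h) in {"top":(225,180,180,155),"scene":(220,210,180,160)}.items():
    c=pickle.load(open(n+".pkl","rb")); P=cloud(c); z=P[...,2]
    m=np.zeros((480,640),bool); m[v0:v0+h,u0:u0+w]=1; m&=c["depth"]>0
    b=m&(z>.014)&(z<.034)&(c["pixels"].min(-1)>60)
    b=cv2.morphologyEx(b.astype(np.uint8),cv2.MORPH_OPEN,np.ones((3,3)))>0
    r=cv2.minAreaRect((P[b][:,:2]).astype(np.float32)); print(n,"board rect",r, cv2.boxPoints(r).round(3).tolist())
    k=m&(z>.088)&(z<.125); print(" ring pts",k.sum(),P[k].mean(0) if k.any() else 0, [ (np.percentile(P[k][:,i],[0,10,50,90,100])).round(4).tolist() for i in range(3)])
    k=m&(z>.05)&(z<.09); print(" mid n",k.sum())
    if n=="top":
        for uv in ((312,302),(320,207),(372,268),(263,262)): print(uv,P[uv[1],uv[0]].round(3))
        cv2.imwrite("pics/crop.png",cv2.resize(c["pixels"][v0:v0+h,u0:u0+w,::-1],None,fx=4,fy=3.8,interpolation=cv2.INTER_CUBIC)[:600,:800])
E
```

```text
top board rect ((0.5164039134979248, -0.049256742000579834), (0.34996023774147034, 0.2799545228481293), 85.53097534179688) [[0.3630000054836273, -0.21299999952316284], [0.6420000195503235, -0.23499999940395355], [0.6700000166893005, 0.11400000005960464], [0.38999998569488525, 0.13600000739097595]]
 ring pts 84 [ 0.62033452 -0.05735236  0.1081853 ] [[0.6164, 0.6176, 0.6204, 0.6231, 0.6241], [-0.0834, -0.0792, -0.0571, -0.035, -0.0307], [0.0917, 0.1029, 0.1096, 0.1117, 0.1141]]
 mid n 3008
(312, 302) [ 0.42  -0.04   0.054]
(320, 207) [ 0.617 -0.055  0.068]
(372, 268) [ 0.49  -0.162  0.078]
(263, 262) [0.501 0.063 0.06 ]
scene board rect ((0.5168122053146362, -0.04838688671588898), (0.35344362258911133, 0.284493088722229), 85.47817993164062) [[0.3610000014305115, -0.21299999952316284], [0.6449999809265137, -0.23600000143051147], [0.6729999780654907, 0.11699999868869781], [0.3889999985694885, 0.13899999856948853]]
 ring pts 91 [ 0.62035592 -0.05517696  0.10515842] [[0.6134, 0.6175, 0.6203, 0.624, 0.6273], [-0.0855, -0.0798, -0.0551, -0.0306, -0.0287], [0.0884, 0.0917, 0.1083, 0.1132, 0.1156]]
 mid n 3047
```

View pics/crop.png

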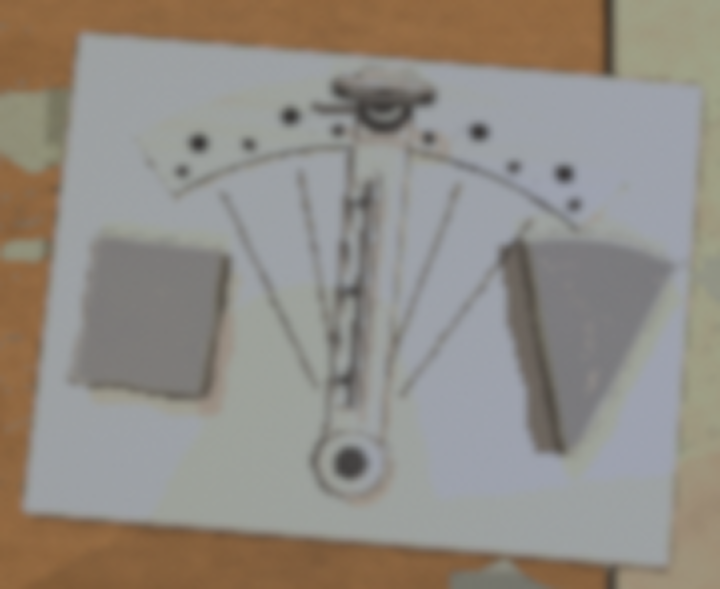

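The crop confirms it: the plain wedge with its point towards the robot is right of the guide (crop 590,330), and the rectangular block is left (150,315). The guide swings left, to +15°.

Plan: keep the gripper open and hook only the lower finger through the ring, with the tool tilted 30° below horizontal.

```bash
cat >> h.py <<'E'
from scipy.spatial.transform import Rotation as Ro, Slerp
piv=np.array([.4217,-.0413]); YAW=np.deg2rad(-4.5)
def pose(ang=0, dep=30, gap=.008, past=.012, back=0., up=0., lift=0.):
    """TCP pose: lower finger hooked at the ring, guide angle ang (rad)"""
    a=YAW+ang; u=np.array([np.cos(a),np.sin(a),0]); l=np.array([-u[1],u[0],0]); k=np.array([0,0,1.])
    d=np.deg2rad(dep); z=np.cos(d)*u-np.sin(d)*k; y=np.sin(d)*u+np.cos(d)*k
    H=np.r_[piv,0]+.2*u+k*(.106-gap+lift)
    return np.c_[l,y,z], H+.0425*y+(.013+past)*z-back*z+up*k
def rows(R0,p0,R1,p1,n,nd=4):
    S=Slerp([0,1],Ro.from_matrix([R0,R1])); R,p=np.array(R0),np.array(p0)
    out=[]
    for i in range(1,n+1):
        t=i/n; d=np.round(R.T@(p0+(p1-p0)*t-p),nd); w=np.round(np.rad2deg((Ro.from_matrix(R).inv()*S(t)).as_rotvec()),1)
        p=p+R@d; R=R@Ro.from_rotvec(np.deg2rad(w)).as_matrix(); out.append([0]+d.tolist()+w.tolist())
    print(str(out).replace("-0.0,","0,").replace(" ","")); print("end",p.round(4),p1.round(4))
E
python3 - <<'E'
from h import *; from cell import observe
s=observe(); R0=np.array(s["eef_rot"]); p0=np.array(s["tcp_pos"])
R1,p1=pose(back=.07,up=.04); print(R1.round(3),p1,pose()[1])
pu=p0+[0,0,.08]; rows(R0,pu,R1,p1,18,3)
E
```

```text
[[ 0.078  0.498  0.863]
 [ 0.997 -0.039 -0.068]
 [ 0.     0.866 -0.5  ]] [ 0.60341695 -0.05560143  0.19730608] [ 0.66385185 -0.06035776  0.12230608]
[[0,0.029,-0.019,0.006,-3.0,1.7,-3.0],[0,0.03,-0.018,0.007,-3.0,1.8,-3.1],[0,0.03,-0.016,0.006,-3.0,1.7,-3.0],[0,0.031,-0.015,0.006,-3.1,1.8,-3.0],[0,0.032,-0.014,0.007,-3.0,1.7,-3.0],[0,0.032,-0.013,0.007,-3.0,1.8,-3.1],[0,0.033,-0.011,0.007,-3.0,1.7,-3.0],[0,0.033,-0.01,0.007,-3.0,1.7,-3.0],[0,0.033,-0.008,0.009,-3.0,1.8,-3.0],[0,0.033,-0.007,0.008,-3.0,1.7,-3.1],[0,0.034,-0.006,0.01,-3.1,1.8,-3.0],[0,0.033,-0.005,0.01,-3.0,1.7,-3.0],[0,0.034,-0.004,0.011,-3.0,1.8,-3.0],[0,0.033,-0.002,0.012,-3.0,1.7,-3.1],[0,0.032,-0.001,0.012,-3.0,1.7,-3.0],[0,0.033,0,0.014,-3.0,1.8,-3.0],[0,0.032,0.0,0.015,-3.0,1.7,-3.1],[0,0.031,0.002,0.016,-3.1,1.8,-3.0]]
end [ 0.6036 -0.056   0.1969] [ 0.6034 -0.0556  0.1973]
```

{"name": "drive_tool", "arguments": {"moves": [[[0,0,0,-0.04,0,0,0],[0,0,0,-0.04,0,0,0],[0,0.029,-0.019,0.006,-3.0,1.7,-3.0],[0,0.03,-0.018,0.007,-3.0,1.8,-3.1],[0,0.03,-0.016,0.006,-3.0,1.7,-3.0],[0,0.031,-0.015,0.006,-3.1,1.8,-3.0],[0,0.032,-0.014,0.007,-3.0,1.7,-3.0],[0,0.032,-0.013,0.007,-3.0,1.8,-3.1],[0,0.033,-0.011,0.007,-3.0,1.7,-3.0],[0,0.033,-0.01,0.007,-3.0,1.7,-3.0]]]}}

```text
t: 1.1
tcp_pos: [0.4225, -0.3498, 0.2604]
eef_rot: [[0.61, 0.665, 0.43], [0.78, -0.601, -0.177], [0.141, 0.443, -0.885]]
ft_force: [1.3, -0.4, -0.6]
gripper_width: 0.998
grip_force: 0.0
```

```bash
python3 - <<'E'
from h import *; from cell import observe
s=observe(); print(np.round(s["joint_pos"],3),np.round(s["tcp_pos"],4),np.round(s["eef_rot"],3).tolist())
R1,p1=pose(back=.07,up=.04); rows(np.array(s["eef_rot"]),np.array(s["tcp_pos"]),R1,p1,10,3)
E
```

```text
[-1.033 -0.284  2.079  0.343  0.977 -0.475] [ 0.4225 -0.3498  0.2604] [[0.61, 0.665, 0.43], [0.78, -0.601, -0.177], [0.141, 0.443, -0.885]]
[[0,0.033,-0.008,0.008,-3.0,1.7,-3.0],[0,0.033,-0.008,0.009,-3.0,1.8,-3.0],[0,0.034,-0.005,0.009,-3.0,1.7,-3.0],[0,0.033,-0.005,0.011,-3.0,1.8,-3.0],[0,0.033,-0.004,0.011,-3.0,1.7,-3.1],[0,0.033,-0.002,0.011,-3.0,1.8,-3.0],[0,0.033,-0.001,0.013,-3.0,1.7,-3.0],[0,0.032,0,0.014,-3.0,1.8,-3.0],[0,0.032,0.001,0.015,-3.0,1.7,-3.0],[0,0.031,0.001,0.015,-3.0,1.7,-3.0]]
end [ 0.603  -0.0559  0.1973] [ 0.6034 -0.0556  0.1973]
```

{"name": "drive_tool", "arguments": {"moves": [[[0,0.033,-0.008,0.008,-3.0,1.7,-3.0],[0,0.033,-0.008,0.009,-3.0,1.8,-3.0],[0,0.034,-0.005,0.009,-3.0,1.7,-3.0],[0,0.033,-0.005,0.011,-3.0,1.8,-3.0],[0,0.033,-0.004,0.011,-3.0,1.7,-3.1],[0,0.033,-0.002,0.011,-3.0,1.8,-3.0],[0,0.033,-0.001,0.013,-3.0,1.7,-3.0],[0,0.032,0,0.014,-3.0,1.8,-3.0],[0,0.032,0.001,0.015,-3.0,1.7,-3.0],[0,0.031,0.001,0.015,-3.0,1.7,-3.0]]]}}

```text
t: 2.1
tcp_pos: [0.5941, -0.0722, 0.2015]
eef_rot: [[0.104, 0.52, 0.848], [0.994, -0.071, -0.078], [0.02, 0.851, -0.524]]
ft_force: [0.6, -0.6, -0.1]
gripper_width: 1.0
grip_force: 0.0
```

```bash
cat > st.py <<'E'
from h import *; from cell import observe
s=observe(); R0=np.array(s["eef_rot"]); p0=np.array(s["tcp_pos"])
print(s["t"],"q",np.round(s["joint_pos"],3),"F",np.round(s["ft_force"],1),p0.round(4)); 
E
python3 - <<'E'
from st import *; from cell import read_camera; import pickle
print(R0.round(3))
R1,p1=pose(back=.07); rows(R0,p0,R1,p1,10,3)
s=observe(); c=read_camera("wrist"); c["R"]=np.array(s["eef_rot"]);c["p"]=np.array(s["tcp_pos"]); pickle.dump(c,open("w1.pkl","wb"))
cv2.imwrite("pics/w1.png",c["pixels"][:,:,::-1])
T=np.array(c["tool_from_camera"]); R=c["R"]@T[:3,:3]; p=c["R"]@T[:3,3]+c["p"]
P=cloud(c,R,p); z=P[...,2]; k=(np.hypot(P[...,0]-.6205,P[...,1]+.0565)<.04)&(z>.085)&(z<.125)
print(k.sum(), P[k].mean(0), np.percentile(P[k],[0,10,50,90,100],axis=0).round(4))
E
```

```text
2.1 q [-0.437 -0.213  2.323  1.439  0.295 -1.596] F [ 0.6 -0.6 -0.1] [ 0.5941 -0.0722  0.2015]
[[ 0.104  0.52   0.848]
 [ 0.994 -0.071 -0.078]
 [ 0.02   0.851 -0.524]]
[[0,0.002,-0.003,0.003,-0.2,0.1,-0.2],[0,0.001,-0.004,0.003,-0.1,0.0,-0.1],[0,0.002,-0.003,0.003,-0.2,0.1,-0.2],[0,0.002,-0.004,0.003,-0.1,0.1,-0.2],[0,0.001,-0.003,0.003,-0.2,0.0,-0.2],[0,0.002,-0.003,0.003,-0.2,0.1,-0.1],[0,0.002,-0.004,0.003,-0.1,0.1,-0.2],[0,0.001,-0.003,0.003,-0.2,0.0,-0.2],[0,0.002,-0.004,0.003,-0.2,0.1,-0.1],[0,0.002,-0.003,0.002,-0.1,0.1,-0.2]]
end [ 0.6031 -0.0554  0.1576] [ 0.6034 -0.0556  0.1573]
1035 [ 0.61842429 -0.05306519  0.10426994] [[ 0.6142 -0.0817  0.085 ]
 [ 0.6158 -0.0776  0.0908]
 [ 0.6185 -0.0518  0.1079]
 [ 0.6209 -0.0308  0.111 ]
 [ 0.6238 -0.0285  0.1126]]
```

View pics/w1.png

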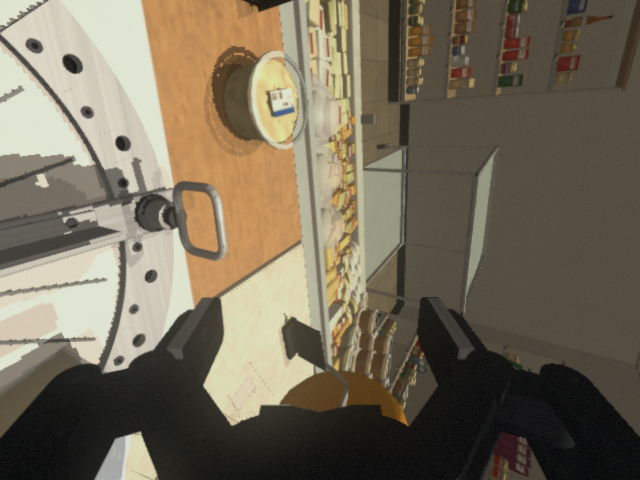

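The wrist view shows the ring at about (200,220), upright and lying ahead of the lower finger (left in the image). q5 is 0.295, close to its limit of 0.21, so I'll fit the kinematics before choosing a tilt.

```bash
cat > kin.py <<'E'
from h import *
from scipy.optimize import least_squares
Q=np.array([[-1.304,.246,1.559,0,1.339,-.174],[-1.033,-.284,2.079,.343,.977,-.475],[-.437,-.213,2.323,1.439,.295,-1.596]])
Pm=np.array([[.277,-.587,.230],[.4225,-.3498,.2604],[.5941,-.0722,.2015]])
E=lambda ax,t: Ro.from_euler(ax,t).as_matrix()
ez=np.array([0,0,1.])
def parts(q):
    A=E('z',q[0]); B=A@E('y',q[1]); C=A@E('y',q[1]+q[2]); R=C@E('z',q[3])@E('y',q[4])@E('z',q[5])
    return R,np.c_[A[:,1],ez,B@ez,C@ez,R@ez]
M=np.vstack([parts(q)[1] for q in Q]); L,res,rk,_=np.linalg.lstsq(M,Pm.ravel(),rcond=None)
F=np.array([[0,1,0],[-1,0,0],[0,0,1.]])
def ik(R1,p1,q0):
    Rf=lambda q: parts(q)[0]@OFF
    f=lambda q: np.r_[(parts(q)[1]@L-p1)*5,(Rf(q)-R1).ravel()]
    return least_squares(f,q0)
Rm=np.array([[.104,.52,.848],[.994,-.071,-.078],[.02,.851,-.524]])
OFF=np.round(parts(Q[2])[0].T@Rm,2)
OFF=np.round(OFF)
E
python3 - <<'E'
from kin import *
print("L",L.round(4),rk,(M@L-Pm.ravel()).round(4)); print(OFF,(parts(Q[2])[0].T@Rm).round(3))
print((parts(Q[0])[0]@OFF).round(3))
for dep in (20,30,35,40,45,50):
  q=Q[2]
  for nm,kw in dict(pre=dict(back=.07,up=.04),ins=dict(),lift=dict(gap=0,lift=.014),sw=dict(ang=.262,gap=0,lift=.014),out=dict(ang=.262,back=.08)).items():
    r=ik(*pose(dep=dep,**kw),q); q=r.x; print(dep,nm,q.round(2),round(r.cost,6))
E
```

```text
L [0.1156 0.1953 0.4181 0.5517 0.2389] 5 [ 0.0027  0.0021  0.0039 -0.005   0.0054  0.0021  0.0063 -0.0047 -0.006 ]
[[-0. -1.  0.]
 [ 1.  0.  0.]
 [ 0.  0.  1.]] [[-0.    -1.     0.   ]
 [ 1.     0.     0.   ]
 [ 0.     0.001  1.   ]]
[[ 0.904  0.427 -0.001]
 [ 0.427 -0.904  0.002]
 [ 0.    -0.002 -1.   ]]
20 pre [-0.42 -0.22  2.43  2.25  0.41 -2.42] 0.0
20 ins [-0.36  0.1   2.28  2.58  0.52 -2.74] 0.0
20 lift [-0.36  0.05  2.28  2.52  0.47 -2.68] 0.0
20 sw [-0.36  0.05  2.28  2.14  0.61 -2.43] 0.0
20 out [-0.47 -0.15  2.46  1.98  0.67 -2.33] 0.0
30 pre [-0.39 -0.21  2.33  1.58  0.27 -1.74] 0.0
30 ins [-0.35  0.09  2.22  2.25  0.3  -2.41] 0.0
30 lift [-0.35  0.04  2.21  2.12  0.28 -2.27] 0.0
30 sw [-0.33  0.04  2.22  1.78  0.45 -2.08] 0.0
30 out [-0.42 -0.17  2.37  1.61  0.51 -1.94] 0.0
35 pre [-0.38 -0.2   2.28  1.12  0.27 -1.28] 0.0
35 ins [-0.34  0.09  2.18  1.9   0.23 -2.06] 0.0
35 lift [-0.34  0.05  2.18  1.69  0.22 -1.85] 0.0
35 sw [-0.32  0.04  2.18  1.52  0.4  -1.82] 0.0
35 out [-0.4  -0.16  2.32  1.36  0.48 -1.69] 0.0
40 pre [-0.37 -0.17  2.22  0.75  0.32 -0.92] 0.0
40 ins [-0.33  0.1   2.14  1.36  0.2  -1.52] 0.0
40 lift [-0.33  0.06  2.13  1.14  0.21 -1.3 ] 0.0
40 sw [-0.3   0.06  2.14  1.23  0.39 -1.54] 0.0
40 out [-0.37 -0.14  2.27  1.1   0.47 -1.43] 0.0
45 pre [-0.35 -0.14  2.16  0.52  0.4  -0.68] 0.0
45 ins [-0.33  0.11  2.1   0.85  0.23 -1.01] 0.0
45 lift [-0.33  0.08  2.09  0.72  0.27 -0.88] 0.0
45 sw [-0.29  0.07  2.1   0.95  0.4  -1.26] 0.0
45 out [-0.35 -0.12  2.21  0.86  0.49 -1.19] 0.0
50 pre [-0.34 -0.1   2.1   0.36  0.49 -0.53] 0.0
50 ins [-0.32  0.14  2.05  0.53  0.31 -0.69] 0.0
50 lift [-0.32  0.1   2.04  0.47  0.35 -0.63] 0.0
50 sw [-0.27  0.1   2.05  0.71  0.45 -1.02] 0.0
50 out [-0.32 -0.08  2.15  0.65  0.54 -0.98] 0.0
```

```bash
cat >> h.py <<'E'
_R=np.array([.620,-.0565])
def pose(ang=0, dep=30, gap=.007, past=.012, back=0., up=0., lift=0., yaw=.262):
    a=YAW+yaw; u=np.array([np.cos(a),np.sin(a),0]); l=np.array([-u[1],u[0],0]); k=np.array([0,0,1.])
    d=np.deg2rad(dep); z=np.cos(d)*u-np.sin(d)*k; y=np.sin(d)*u+np.cos(d)*k
    c,s=np.cos(ang),np.sin(ang); H=np.r_[piv+np.array([[c,-s],[s,c]])@(_R-piv),.106-gap+lift]
    return np.c_[l,y,z], H+.0425*y+(.013+past)*z-back*z+up*k
E
python3 - <<'E'
from kin import *; from st import *
q=Q[2]
for nm,kw in dict(pre=dict(back=.07),ins=dict(),lift=dict(gap=0,lift=.014),sw=dict(ang=.262,gap=0,lift=.014),out=dict(ang=.262,back=.08)).items():
    r=ik(*pose(**kw),q); q=r.x; print(nm,q.round(2),round(r.cost,6),pose(**kw)[1].round(4))
R1,p1=pose(back=.07); rows(R0,p0,R1,p1,9,3)
E
```

```text
2.15 q [-0.434 -0.211  2.325  1.446  0.296 -1.603] F [-1.3  1.7 -1. ] [ 0.5939 -0.0704  0.1999]
pre [-0.52 -0.11  2.33  1.57  0.6  -1.97] 0.0 [ 0.6026 -0.0597  0.1583]
ins [-0.44  0.1   2.2   1.76  0.54 -2.14] 0.0 [ 0.6622 -0.0487  0.1233]
lift [-0.44  0.06  2.2   1.69  0.53 -2.05] 0.0 [ 0.6622 -0.0487  0.1443]
sw [-0.33  0.04  2.22  1.78  0.45 -2.08] 0.0 [0.6594 0.0032 0.1443]
out [-0.42 -0.18  2.38  1.6   0.52 -1.94] 0.0 [ 0.5912 -0.0094  0.1633]
[[0,0.001,-0.004,0.003,-0.2,1.5,-1.0],[0,0.001,-0.003,0.003,-0.1,1.5,-1.1],[0,0.001,-0.003,0.004,-0.2,1.5,-1.0],[0,0.002,-0.004,0.003,-0.2,1.4,-1.1],[0,0.001,-0.003,0.003,-0.1,1.5,-1.0],[0,0.001,-0.004,0.003,-0.2,1.5,-1.0],[0,0.001,-0.003,0.003,-0.2,1.5,-1.1],[0,0.001,-0.004,0.004,-0.2,1.5,-1.0],[0,0.001,-0.003,0.003,-0.1,1.5,-1.0]]
end [ 0.6026 -0.0596  0.1585] [ 0.6026 -0.0597  0.1583]
```

{"name": "drive_tool", "arguments": {"moves": [[[0,0.001,-0.004,0.003,-0.2,1.5,-1.0],[0,0.001,-0.003,0.003,-0.1,1.5,-1.1],[0,0.001,-0.003,0.004,-0.2,1.5,-1.0],[0,0.002,-0.004,0.003,-0.2,1.4,-1.1],[0,0.001,-0.003,0.003,-0.1,1.5,-1.0],[0,0.001,-0.004,0.003,-0.2,1.5,-1.0],[0,0.001,-0.003,0.003,-0.2,1.5,-1.1],[0,0.001,-0.004,0.004,-0.2,1.5,-1.0],[0,0.001,-0.003,0.003,-0.1,1.5,-1.0],[0,0,0,0,0,0,0]]]}}

```text
t: 3.15
tcp_pos: [0.6026, -0.064, 0.1606]
eef_rot: [[-0.176, 0.493, 0.852], [0.984, 0.086, 0.153], [0.002, 0.866, -0.501]]
ft_force: [0.3, -0.2, 0.1]
gripper_width: 0.999
grip_force: 0.0
```

```bash
cat > wr.py <<'E'
from st import *; from cell import read_camera
def ring(name=None, at=(.62,-.0565), rad=.04, zr=(.085,.125)):
    s=observe(); c=read_camera("wrist"); T=np.array(c["tool_from_camera"]); Rr=np.array(s["eef_rot"])
    P=cloud(c,Rr@T[:3,:3],Rr@T[:3,3]+s["tcp_pos"]); z=P[...,2]
    k=(np.hypot(P[...,0]-at[0],P[...,1]-at[1])<rad)&(z>zr[0])&(z<zr[1])
    if name: cv2.imwrite(f"pics/{name}.png",c["pixels"][:,:,::-1])
    print("ring n",k.sum(),np.percentile(P[k],[1,50,99],axis=0).round(4).tolist() if k.any() else ""); return P,k,c
E
python3 - <<'E'
from wr import *
R1,p1=pose(back=.07); print(R0.round(3).tolist(),R1.round(3).tolist(),(R0.T@(p1-p0)).round(4)); rows(R0,p0,*pose(back=.045),4,3)
ring("w2")
E
```

```text
3.15 q [-0.546 -0.052  2.292  1.587  0.61  -2.006] F [ 0.3 -0.2  0.1] [ 0.6026 -0.064   0.1606]
[[-0.176, 0.493, 0.852], [0.984, 0.086, 0.153], [0.002, 0.866, -0.501]] [[-0.182, 0.492, 0.851], [0.983, 0.091, 0.158], [0.0, 0.866, -0.5]] [ 0.0042 -0.0017  0.0018]
[[0,0.001,0,0.007,0,0.1,-0.1],[0,0.001,-0.001,0.006,0,0.0,-0.0],[0,0.001,0,0.007,0,0.1,-0.1],[0,0.001,-0.001,0.007,-0.1,0.1,-0.1]]
end [ 0.6239 -0.056   0.1454] [ 0.6239 -0.0558  0.1458]
ring n 1336 [[0.6146, -0.0811, 0.0856], [0.6184, -0.0538, 0.1076], [0.6226, -0.0288, 0.1119]]
```

View pics/w2.png

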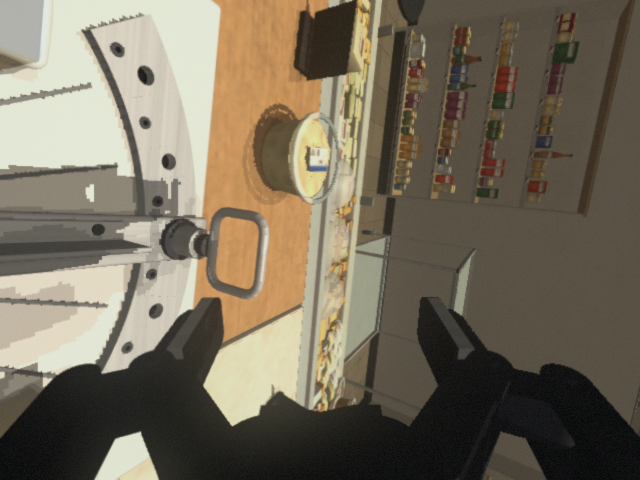

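The ring's hole is at about (238,253) in the wrist view, with the lower fingertip at (210,305), clear of it and ready to go in. The positions from the three cameras agree to about 2 mm.

{"name": "drive_tool", "arguments": {"moves": [[[0,0.002,-0.001,0.006,0,0.1,-0.1],[0,0.002,-0.001,0.008,0,0.1,-0.1],[0,0.001,0,0.008,0,0.1,-0.1],[0,0,0,0.008,0,0,0],[0,0,0,0.008,0,0,0],[0,0,0,0.007,0,0,0],[0,0,0,0.006,0,0,0],[0,0,0,0.005,0,0,0],[0,0,0,0,0,0,0],[0,0,0,0,0,0,0]]]}}

```text
t: 4.2
tcp_pos: [0.6489, -0.0497, 0.1317]
eef_rot: [[-0.184, 0.49, 0.852], [0.983, 0.093, 0.159], [-0.001, 0.866, -0.499]]
ft_force: [0.0, 0.0, -0.0]
gripper_width: 0.998
grip_force: 0.0
```

```bash
python3 - <<'E'
from wr import *
R1,p1=pose(); print("to go",(R0.T@(p1-p0)).round(4), np.rad2deg(Ro.from_matrix(R0.T@R1).as_rotvec()).round(2))
P,k,c=ring("w3")
E
```

```text
4.2 q [-0.463  0.121  2.188  1.752  0.56  -2.146] F [ 0.  0. -0.] [ 0.6489 -0.0497  0.1317]
to go [-0.0015 -0.0006  0.0157] [ 0.05 -0.04  0.12]
ring n 5519 [[0.5807, -0.0788, 0.0874], [0.6047, -0.0522, 0.1088], [0.6222, -0.029, 0.1192]]
```

View pics/w3.png

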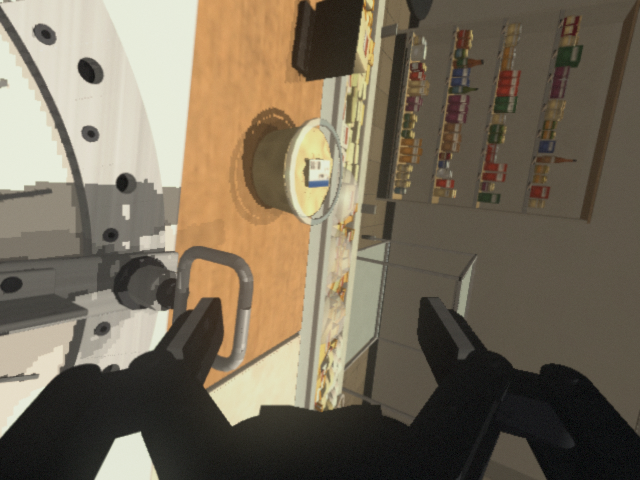

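```bash
python3 - <<'E'
from wr import *
P,k,c=ring()
T=np.array(c["tool_from_camera"]); K=c["intrinsics"]; Ti=np.linalg.inv(T)
for x in (.011,-.011):
  for y in (-.0425,-.057):
    X=Ti@[x,y,-.013,1]; print(x,y,(X[:2]/X[2]*K[0,0]+K[:2,2]).round(0))
Pt=(P-p0)@R0   # tool coords
for uv in ((210,250),(245,280),(240,365),(248,300),(240,340),(190,300),(185,310),(215,320),(210,305),(200,312)): print(uv,Pt[uv[1],uv[0]].round(4),P[uv[1],uv[0]].round(4))
# ring legs in tool coords, excluding the finger
m=k&(P[...,0]>.612)&(P[...,2]<.1135)
u=np.where(m); print(np.percentile(Pt[m],[1,50,99],axis=0).round(4))
E
```

```text
4.25 q [-0.463  0.121  2.188  1.752  0.56  -2.146] F [-0.4  1.2 -0.4] [ 0.6488 -0.0497  0.1318]
ring n 5488 [[0.5807, -0.0787, 0.0874], [0.6046, -0.0523, 0.1089], [0.6222, -0.029, 0.1194]]
0.011 -0.0425 [223. 294.]
0.011 -0.057 [190. 294.]
-0.011 -0.0425 [228. 338.]
-0.011 -0.057 [195. 338.]
(210, 250) [ 0.0256 -0.0511  0.0014] [ 0.6202 -0.0291  0.0868]
(245, 280) [ 0.0169 -0.033  -0.0118] [ 0.6195 -0.0381  0.1091]
(240, 365) [-0.1416 -0.0786  0.1303] [ 0.7474 -0.1756 -0.0011]
(248, 300) [ 0.0084 -0.0319 -0.0137] [ 0.6199 -0.0466  0.111 ]
(240, 340) [-0.0085 -0.0355 -0.0182] [ 0.6175 -0.0642  0.1101]
(190, 300) [-0.0487 -0.1013  0.0898] [ 0.6846 -0.0927 -0.0007]
(185, 310) [-0.0064 -0.0671  0.0032] [ 0.6198 -0.0617  0.0721]
(215, 320) [ 0.0036 -0.0441 -0.0217] [ 0.6081 -0.0537  0.1044]
(210, 305) [ 0.0117 -0.0447 -0.0237] [ 0.6045 -0.0461  0.1049]
(200, 312) [ 0.0121 -0.0466 -0.0297] [ 0.5984 -0.0469  0.1062]
[[-0.0235 -0.0522 -0.0204]
 [ 0.0053 -0.0365 -0.0145]
 [ 0.0257 -0.0302  0.001 ]]
```

The ring is centred on the finger within about 1 mm in tool coordinates. I'll advance 16 mm and start the lift.

{"name": "drive_tool", "arguments": {"moves": [[[0,0,0,0.005,0,0,0],[0,0,0,0.005,0,0,0],[0,0,0,0.005,0,0,0],[0,0,0,0.003,0,0,0],[0,0,0,0,0,0,0],[0,0,0.0017,-0.001,0,0,0],[0,0,0.0017,-0.001,0,0,0],[0,0,0.0017,-0.001,0,0,0],[0,0,0.0017,-0.001,0,0,0],[0,0,0.0017,-0.001,0,0,0]]]}}

```text
t: 5.3
tcp_pos: [0.6631, -0.0467, 0.1314]
eef_rot: [[-0.184, 0.493, 0.851], [0.983, 0.093, 0.158], [-0.001, 0.865, -0.501]]
ft_force: [-0.0, -0.5, -6.8]
gripper_width: 0.998
grip_force: 2.5
```

```bash
python3 - <<'E'
from wr import *
R1,p1=pose(); print("rel insertion pose, tool axes",(R0.T@(p0-p1)).round(4),"world",(p0-p1).round(4))
E
```

```text
5.3 q [-0.442  0.15   2.154  1.759  0.542 -2.139] F [-0.  -0.5 -6.8] [ 0.6631 -0.0467  0.1314]
rel insertion pose, tool axes [ 0.0018  0.0076 -0.0029] world [0.001  0.002  0.0081]
```

{"name": "drive_tool", "arguments": {"moves": [[[0,0,0.0017,-0.001,0,0,0],[0,0,0.0017,-0.001,0,0,0],[0,0,0.0017,-0.001,0,0,0],[0,0,0.0017,-0.001,0,0,0],[0,0,0,0,0,0,0],[0,0,0,0,0,0,0],[0,0,0,0,0,0,0],[0,0,0,0,0,0,0],[0,0,0,0,0,0,0],[0,0,0,0,0,0,0]]]}}

```text
t: 6.3
tcp_pos: [0.6637, -0.0467, 0.1401]
eef_rot: [[-0.184, 0.491, 0.851], [0.983, 0.093, 0.159], [-0.001, 0.866, -0.5]]
ft_force: [-5.1, -0.2, -7.8]
gripper_width: 1.002
grip_force: 4.7
```

```bash
python3 - <<'E'
from wr import *
R1,p1=pose(); print("world",(p0-p1).round(4))
P,k,c=ring("w4"); m=k&(P[...,0]>.612); Pt=(P-p0)@R0
# top bar points: beyond fingertip region
m2=k&(np.abs(P[...,0]-.62)<.008); print(np.percentile(P[m2][:,2],[50,90,97,99.5]).round(4))
E
```

```text
6.3 q [-0.442  0.132  2.153  1.731  0.54  -2.105] F [-5.1 -0.2 -7.8] [ 0.6637 -0.0467  0.1401]
world [0.0015 0.002  0.0167]
ring n 5727 [[0.5805, -0.0752, 0.0871], [0.6161, -0.0482, 0.119], [0.6228, -0.0288, 0.1249]]
[0.118  0.1214 0.1219 0.1224]
```

View pics/w4.png

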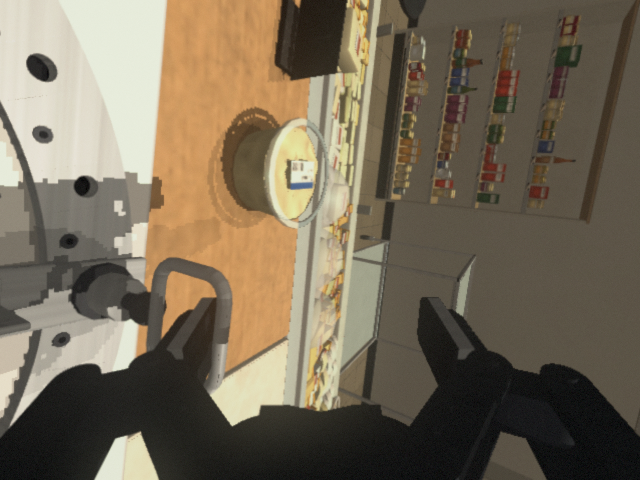

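The pin is up about 10 mm: the ring's top is at 122 mm, and the 7.8 N vertical load matches the spring. Next is the swing left along the arc, about 13° first.

{"name": "drive_tool", "arguments": {"moves": [[[0,0,0.0017,-0.001,0,0,0],[0,0.005,0.0006,0.0011,0,0,0],[0,0.005,0.0006,0.001,0,0,0],[0,0.005,0.0005,0.0008,0,0,0],[0,0.005,0.0005,0.0008,0,0,0],[0,0.005,0.0004,0.0006,0,0,0],[0,0.005,0.0003,0.0006,0,0,0],[0,0.005,0.0002,0.0004,0,0,0],[0,0.005,0.0002,0.0003,0,0,0],[0,0,0,0,0,0,0]]]}}

```text
t: 7.35
tcp_pos: [0.6631, -0.0054, 0.1427]
eef_rot: [[-0.185, 0.49, 0.852], [0.983, 0.093, 0.16], [-0.001, 0.867, -0.499]]
ft_force: [-0.4, 0.7, -8.6]
gripper_width: 0.996
grip_force: 3.8
```

```bash
cat > ga.py <<'E'
from wr import *
def finger():
    s=observe(); R=np.array(s["eef_rot"]); h=s["tcp_pos"]+R@[0,-.0425,-.025]
    d=h[:2]-piv; print("finger at guide angle deg",np.rad2deg(np.arctan2(d[1],d[0])-YAW).round(2),"r",np.hypot(*d).round(4),"z",h[2].round(4))
def ring2(name=None):
    """ring angle from wrist cloud: points of the ring in an annulus, above the arm"""
    s=observe(); c=read_camera("wrist"); T=np.array(c["tool_from_camera"]); Rr=np.array(s["eef_rot"])
    P=cloud(c,Rr@T[:3,:3],Rr@T[:3,3]+s["tcp_pos"]); Pt=(P-s["tcp_pos"])@Rr
    r=np.hypot(P[...,0]-piv[0],P[...,1]-piv[1])
    m=(np.abs(Pt[...,0])<.05)&(Pt[...,1]>-.08)&(Pt[...,1]<-.02)&(abs(r-.1985)<.006)&(P[...,2]>.07)&(P[...,2]<.14)
    a=np.rad2deg(np.arctan2(P[...,1]-piv[1],P[...,0]-piv[0])-YAW)
    zt=np.percentile(P[m][:,2],99); lo,hi=np.percentile(a[m],[1,99]); print("ring n",m.sum(),"ang lo/hi",lo.round(2),hi.round(2),"mid",((lo+hi)/2).round(2),"ztop",zt.round(4),"tool x",np.percentile(Pt[m][:,0],[1,99]).round(4))
    if name: cv2.imwrite(f"pics/{name}.png",c["pixels"][:,:,::-1])
    return P,m,c
E
python3 - <<'E'
from ga import *
finger(); P,m,c=ring2("w5")
T=read_camera("top"); Q=cloud(T); z=Q[...,2]; cv2.imwrite("pics/t5.png",cv2.resize(T["pixels"][170:340,215:415,::-1],None,fx=3.5,fy=3.5))
E
```

```text
7.35 q [-0.356  0.111  2.17   1.805  0.478 -2.126] F [-0.4  0.7 -8.6] [ 0.6631 -0.0054  0.1427]
finger at guide angle deg 12.48 r 0.2012 z 0.1183
ring n 4505 ang lo/hi 5.82 20.07 mid 12.94 ztop 0.1244 tool x [-0.0227  0.0266]
```

View pics/w5.png

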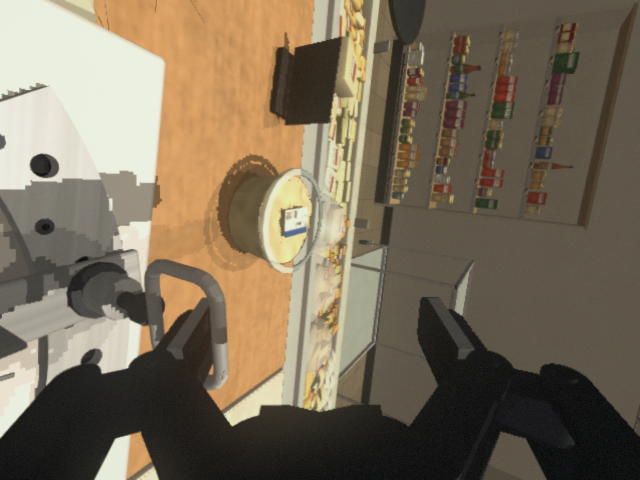

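The finger carries the ring with it, now at about 12.5–12.9°. I'll go about 8 mm more, then lower.

{"name": "drive_tool", "arguments": {"moves": [[[0,0.003,0,0.0001,0,0,0],[0,0.003,0,0,0,0,0],[0,0.002,0,0,0,0,0],[0,0,0,0,0,0,0],[0,0,-0.0026,0.0015,0,0,0],[0,0,-0.0026,0.0015,0,0,0],[0,0,-0.0026,0.0015,0,0,0],[0,0,-0.0026,0.0015,0,0,0],[0,0,-0.0017,0.001,0,0,0],[0,0,0,0,0,0,0]]]}}

```text
t: 8.45
tcp_pos: [0.6626, 0.0013, 0.1294]
eef_rot: [[-0.184, 0.489, 0.853], [0.983, 0.093, 0.159], [-0.002, 0.867, -0.498]]
ft_force: [-0.3, 1.4, -1.5]
gripper_width: 0.994
grip_force: 1.0
```

```bash
python3 - <<'E'
from ga import *
finger(); ring2("w6")
E
```

```text
8.45 q [-0.342  0.14   2.173  1.883  0.475 -2.202] F [-0.3  1.4 -1.5] [0.6626 0.0013 0.1294]
finger at guide angle deg 14.4 r 0.2018 z 0.105
ring n 4141 ang lo/hi 8.39 22.65 mid 15.52 ztop 0.1116 tool x [-0.0207  0.0288]
```

The ring's top is at 111.6 mm and its angle is about 15°, so the pin is home. I'll lower the finger off the bar and withdraw straight back along the tool axis.

{"name": "drive_tool", "arguments": {"moves": [[[0,0,-0.0026,0.0015,0,0,0],[0,0,-0.0026,0.0015,0,0,0],[0,0,0,0,0,0,0],[0,0,0,-0.008,0,0,0],[0,0,0,-0.01,0,0,0],[0,0,0,-0.01,0,0,0],[0,0,0,-0.015,0,0,0],[0,0,0,-0.02,0,0,0],[0,0,0,-0.02,0,0,0],[0,0,0,-0.01,0,0,0]]]}}

```text
t: 9.5
tcp_pos: [0.5815, -0.0134, 0.1698]
eef_rot: [[-0.184, 0.489, 0.853], [0.983, 0.093, 0.158], [-0.002, 0.867, -0.498]]
ft_force: [-0.5, 0.3, -0.4]
gripper_width: 1.0
grip_force: 0.0
```

{"name": "drive_tool", "arguments": {"moves": [[[0,0,0.01,-0.006,0,0,0],[0,0,0.02,-0.012,0,0,0],[0,0,0.02,-0.012,0,0,0],[0,0,0.02,-0.012,0,0,0],[0,0,0.01,-0.006,0,0,0],[0,0,0,0,0,0,0],[0,0,0,0,0,0,0],[0,0,0,0,0,0,0],[0,0,0,0,0,0,0],[0,0,0,0,0,0,0]]]}}

```text
t: 10.5
tcp_pos: [0.5805, -0.0133, 0.2611]
eef_rot: [[-0.184, 0.492, 0.851], [0.983, 0.092, 0.159], [-0.0, 0.866, -0.5]]
ft_force: [0.3, 0.4, 0.4]
gripper_width: 1.002
grip_force: 0.0
```

```bash
python3 - <<'E'
from ga import *
import pickle
T=read_camera("top"); S=read_camera("scene")
for n,c,o in (("top",T,"top.pkl"),("scene",S,"scene.pkl")):
    P=cloud(c); r=np.hypot(P[...,0]-piv[0],P[...,1]-piv[1]); a=np.rad2deg(np.arctan2(P[...,1]-piv[1],P[...,0]-piv[0])-YAW)
    m=(abs(r-.2)<.01)&(P[...,2]>.085)&(P[...,2]<.14)&(abs(a)<35)
    print(n,m.sum(), np.percentile(a[m],[1,50,99]).round(2) if m.any() else "", np.percentile(P[m][:,2],[50,97]).round(4) if m.any() else "")
    P0=cloud(pickle.load(open(o,"rb")))
    for nm,x,y in (("wedge",.49,-.162),("block",.501,.063)):
        for q in (P0,P):
            k=(np.hypot(q[...,0]-x,q[...,1]-y)<.085)&(q[...,2]>.035+.02*(nm=="wedge"))&(q[...,2]<.09)&(abs(q[...,1]-y)<.05); print(nm,k.sum(),q[k].mean(0).round(4) if k.any() else "")
s=observe(); c=read_camera("wrist"); Tm=np.array(c["tool_from_camera"]); R=np.array(s["eef_rot"]); P=cloud(c,R@Tm[:3,:3],R@Tm[:3,3]+s["tcp_pos"])
r=np.hypot(P[...,0]-piv[0],P[...,1]-piv[1]); a=np.rad2deg(np.arctan2(P[...,1]-piv[1],P[...,0]-piv[0])-YAW)
m=(abs(r-.1985)<.008)&(P[...,2]>.085)&(P[...,2]<.14)&(abs(a)<35)
print("wrist",m.sum(),np.percentile(a[m],[1,50,99]).round(2), np.percentile(P[m][:,2],[50,97]).round(4))
cv2.imwrite("pics/w7.png",c["pixels"][:,:,::-1]); cv2.imwrite("pics/t7.png",cv2.resize(T["pixels"][170:340,215:415,::-1],None,fx=3.5,fy=3.5))
E
```

```text
10.5 q [-0.457 -0.367  2.327  1.203  0.589 -1.495] F [0.3 0.4 0.4] [ 0.5805 -0.0133  0.2611]
top 37 [ 6.95  9.71 21.97] [0.1077 0.1122]
wedge 1370 [ 0.5008 -0.164   0.0769]
wedge 1370 [ 0.5007 -0.1639  0.0769]
block 1399 [0.5009 0.063  0.0596]
block 1398 [0.5007 0.0631 0.0597]
scene 86 [ 7.35 16.31 22.27] [0.1077 0.1149]
wedge 1095 [ 0.4947 -0.1562  0.0755]
wedge 1088 [ 0.4951 -0.1563  0.0755]
block 1377 [0.4958 0.071  0.0588]
block 1382 [0.4956 0.0711 0.0586]
wrist 740 [ 7.58 15.85 22.61] [0.1083 0.1117]
```

View pics/w7.png

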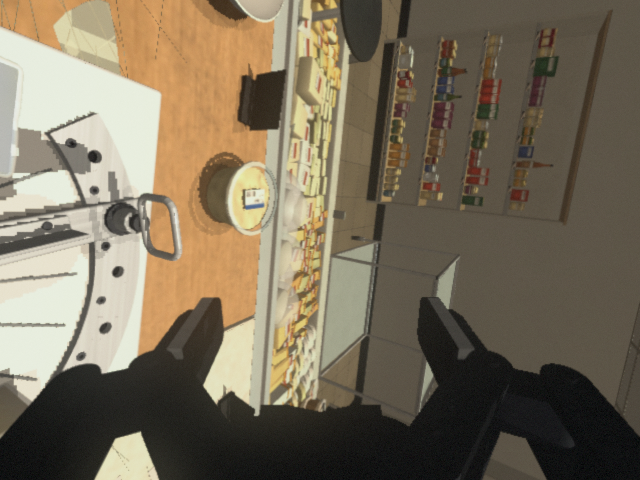

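The wrist view shows the pin housing at (122,218) with the ring at (160,228), free of the fingers. The three cameras put the guide at about 14.8° with the ring's top at 112 mm, which means fully home, and the cheese hasn't moved.

```bash
python3 -c "
from cell import *
print(hand_in())"
```

```text
the job is handed in; nothing more can be done
None
```

The guide now stands one hole wider, in the next hole to the left and away from the cheese wedge, with its pin fully home; both pieces of cheese lie where they were, and the job is handed in, though `hand_in()` gave no verdict.

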